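Reset the stop collar of a vegetable slicer

ROBOT

A 7-joint arm with a two-finger parallel gripper is mounted at the origin on the work surface. World frame = base frame: x ahead of the robot, y to its left, z up, the work surface at z = 0. Lengths are in m, angles in rad, forces in N, time in s.
With the tool pointing down it reaches from about 0.375 to 0.925 m from the base axis. Payload 3.1 kg.
Tool frame: the origin (TCP) lies between the finger pads; the fingertips stand 19 mm ahead of it and the grasp point (between the pads) is the TCP; z points along the fingers, y is the direction in which the jaws open and shut (so a half turn about z gives the same grasp; the last joint's range is limited). The gripper opens to 85 mm and grips with 20 to 120 N. Pads are 22 mm wide; open, the fingers measure 114 mm over their backs; the gripper's body (76 mm by 85 mm) begins 54 mm behind the grasp point. The pads swing forward as they close: fully open they stand 13 mm farther back than shut.
Start: joints at [-1.337, 0.383, 0.044, 1.598, -0.018, 1.161, -0.05], TCP at [0.212, 0.615, 0.25] pointing down, gripper open.
Joint ranges: [-2.61, 2.61], [-0.41, 2.15], [-1.48, 1.57], [0, 2.5], [-1.57, 4.71], [0.05, 1.97], [-2.85, 2.85]. Speed limits (rad/s): [2.79, 2.79, 3.14, 3.14, 3.14, 3.14, 3.14].

INTERFACE

Orientations are given as a unit quaternion [x, y, z, w].
In Python, from bench import move_ptp, movel, move_j, move_gripper, pause, inverse_kinematics, read_camera, camera_params, MotionError, sign_off, look_for, tip_of, read_time_s, read_qpos, read_joint_vel, read_effort, read_eef_pos, read_tcp_rot, read_ft_force, read_ft_torque, read_finger_gap gives the robot as it stands. Calls block until the motion is done:
- move_ptp(position, orientation): joint-space move of the TCP to a pose.
- movel(position, orientation=None, speed=0.15): straight line of the TCP; orientation=None keeps the orientation; speed is the mean speed in m/s.
- move_j(angles): joint-space move.
- move_gripper(opening, effort=None): finger opening in m; effort is the grip in N (None keeps the last); returns when the fingers have stopped.
- pause(seconds).
- inverse_kinematics(position, orientation): joint angles nearest the present ones, or None.
- read_camera(name): name is "side" or "top" or "wrist"; returns the picture (400x640x3 uint8, red, green, blue); there is no depth.
- camera_params(name): a dict with "K" (3x3 intrinsics, pixels), "dist_coeffs" ([k1, k2, p1, p2, k3] as OpenCV has them; the pictures are not rectified), "camera_from_world" (4x4, takes a point from world to camera coordinates). Camera axes: x right, y down, z forward; pixel columns grow to the right and rows downward; lengths in m; the calibration is good to about 2 mm. A picture is of the moment at which its call begins: read the wrist's pose just before it. camera_params takes no time and is no camera call; for the wrist camera it gives the pose at the moment of the call.
A pose or a line that the arm cannot do raises MotionError and nothing moves.
- sign_off(): hands the job in, once; it reports no verdict.
Trained networks look in the newest picture that a camera, given by its name, has taken for a name from the list of things; names that differ only in an ending like _2 or _b are one class to them, and where a whole thing is asked for, a point or a joint stands for the part that bears it (a point fixed in the world has none). Each returns a list of dicts, best first, with "confidence" (0 to 1); they miss things now and then, are a little off and sometimes report something else, mostly with a low value. They report only what shows in the picture. A call takes as long as a camera call.
- look_for(camera, name): "at" ([column, row] in pixels, amid what is visible of it).
- tip_of(camera, name): "at" ([column, row] in pixels: a listed point, or the origin of a listed thing).
Readings, each from a call of its own:
- read_time_s(): time.
- read_qpos(): joint angles.
- read_joint_vel(): joint speeds.
- read_effort(): joint torques, N m.
- read_eef_pos(): TCP position.
- read_tcp_rot(): TCP orientation.
- read_ft_force(): force on the tool from outside, world axes, zero at the start.
- read_ft_torque(): the same for the moment, N m.
- read_finger_gap(): finger opening in m.
Only numpy, scipy, OpenCV 4.12 (cv2) and the standard library are available. Lean on these libraries where they do the work, as an engineer would, in place of code of your own. Each camera call takes 0.05 s, during which the arm holds its last target.

TASK

The slicer's pusher stands where its stroke is to end, its slats in the blade pack: reset the stop to it. Loosen the thumbscrew of the stop collar, slide the collar along its guide rod until it bears lightly on the pusher's rubber buffer (in touch, the rubber only slightly squashed, the pusher not shifted), and tighten the thumbscrew again so that the stop stays there. Leave everything else alone.

Things in the scene. Friction and masses are not known exactly. Their poses are not given: they have to be found in the camera images.
- slicer: hand vegetable slicer of aluminium and steel, 258 mm wide (x), 494 mm long (y -267 to +227), 171 mm high, fixed. Origin on the table. Its y axis runs along both guide rods, from the pusher's black grip to the blade frame (y -23 to +23, x -63 to +63, top z 171 mm) and the outlet. Rods: 16 mm round, at x = +112 mm (far rod, with the stop collar) and x = -112 mm, z = 105 mm
- rod_end (a point): +y end of the far rod, on its axis, at the end casting (34 mm wide, 122 mm high there). The other end is 450 mm away along the slicer's -y. On the far rod from -y: pusher sleeve, buffer, stop collar. The low plain ring without a thumbscrew on the near rod is not part of the job
- stop_collar: steel stop collar on the far rod, 38 mm outside diameter, 18 mm long along the rod. Origin: its centre, on the rod's axis; y axis = slicer's y. It can only slide along the rod: with the screw loose it drags with about 2.5 N, with it tight it holds more than 30 N. It starts at least 60 mm from the buffer, on the +y side of it
- screw_head (a point): centre of the spade head of the collar's thumbscrew, a set screw standing upright in the collar. Spade: flat steel block 28 mm wide (point's x), 9 mm thick (point's y: grip across this), 21 mm high (z up = screw axis). Centre 42 mm above the rod's axis, 147 mm above the table, 23 mm above the collar's top. Below it a 19 mm washer, a 12 mm shank. Turn the screw and slide the collar by it
- stop_screw (a joint): angle of the thumbscrew, rad: 0 = as far in as it goes, growing as it is unscrewed (anticlockwise from above) up to 3.4. It starts tight, at 0.03 to 0.15. Its pinch on the rod falls evenly to nothing at 0.9: beyond that the collar is free; below 0.35 it is tight. Turning takes about 0.08 N m loose, 0.11 N m at the tight end
- pusher: pusher carriage: 32 mm sleeves on both rods, cross bar, slotted head, black grip; everything on the far-rod side lies below z = 123 mm. Origin on the slicer's centre line at table height, axes as the slicer's. It is held by the friction of its sleeves (about 22 N) and must stay where it is. It carries the rubber buffer
- sleeve_face (a point): centre, on the far rod's axis, of the sleeve's end face that looks (+y) to the collar. Out of it stands the buffer around the rod: black rubber nose 27 mm across on a 23 mm stem. The nose ends 10 to 34 mm beyond this face: differs each time, not measured. Rubber gives 1 mm per 4 N, 5 mm at most. A well-set stop squashes it about 0.5 to 2 mm (2 to 8 N); over 14 N spoils it
- blade_cassette: bystander: spare blade cassette, aluminium frame 126 by 120 by 45 mm, lying beyond the slicer's blade end
- ramekin: bystander: small white ramekin, 72 mm across, 42 mm high, beside the far rod
- wrench: bystander: steel wrench, 150 mm long, lying beside the far rod
- mixing_bowl: bystander: steel bowl, 170 mm across
- oil_bottle: bystander: amber glass bottle, 200 mm high
- mug: bystander: white mug, 90 mm high
- jar: bystander: glass jar with a steel cap, 100 mm high

How it is judged:
By the outcome, as a careful person would: the job done as asked, in the order asked, and still so for the second after the job is handed in, with the robot touching nothing.
It also fails if it takes over 45 s, if anything falls off the work surface, if the arm or the gripper's body presses on something with over 40 N, if the wrist force passes 120 N, or if a joint passes its speed limit or range.

## Working session

There is one attempt and no reset: what is moved stays moved. The work goes in short steps, each a Python script; the robot and the scene stay as the last script left them, time stands still between calls to the robot, and variables do not carry over. Pictures are saved under pics/ and viewed, and the job is handed in when it is done.

```bash
mkdir -p pics; ls; cat > h.py <<'E'
import numpy as np, cv2
from bench import *
def save(cam,name):
    im=read_camera(cam); cv2.imwrite(f'pics/{name}.png',im[:,:,::-1]); return im
def ray(P,uv):
    K=np.array(P["K"]);d=np.array(P["dist_coeffs"]);T=np.array(P["camera_from_world"])
    n=cv2.undistortPoints(np.array([[uv]],float),K,d)[0,0]
    R=T[:3,:3];o=-R.T@T[:3,3];v=R.T@np.array([n[0],n[1],1]);return o,v/np.linalg.norm(v)
def tri(rays):
    A=np.zeros((3,3));b=np.zeros(3)
    for o,v in rays:
        M=np.eye(3)-np.outer(v,v);A+=M;b+=M@o
    x=np.linalg.solve(A,b)
    return x,[np.linalg.norm((np.eye(3)-np.outer(v,v))@(x-o)) for o,v in rays]
def atz(P,uv,z):
    o,v=ray(P,uv);return o+v*(z-o[2])/v[2]
def proj(P,X):
    T=np.array(P["camera_from_world"]);r,_=cv2.Rodrigues(T[:3,:3])
    return cv2.projectPoints(np.array([X],float),r,T[:3,3],np.array(P["K"]),np.array(P["dist_coeffs"]))[0][0,0]
E
python3 - <<'E'
from h import *
print(read_time_s(),read_finger_gap(),read_tcp_rot(),read_ft_force())
for c in ["side","top","wrist"]:
    save(c,"a_"+c); P=camera_params(c)
    T=np.array(P["camera_from_world"]);print(c,-T[:3,:3].T@T[:3,3],T[2,:3])
    for n in ["rod_end","stop_collar","screw_head","sleeve_face","slicer","pusher"]:
        r=tip_of(c,n); print(n,[(np.round(q["at"],1),round(q["confidence"],2)) for q in r[:3]])
E
```

```text
pics
0.0 0.0852663632510904 [ 1.65105984e-01  9.86274948e-01 -1.30992931e-03 -1.60067256e-04] [0.04941427 0.34181093 0.09544227]
side [ 0.29202385 -0.6597991   0.7594334 ] [ 0.27427363  0.69426315 -0.66541164]
rod_end [(array([294.2, 169.2]), 0.9)]
stop_collar [(array([301.9, 179.2]), 0.64)]
screw_head [(array([306.1, 171.4]), 0.67)]
sleeve_face [(array([343.2, 218.2]), 0.81)]
slicer [(array([297.4, 255.3]), 0.6)]
pusher [(array([307.8, 275.1]), 0.57)]
top [0.47768696 0.03608029 1.30109852] [ 0.06520242 -0.00304166 -0.99786742]
rod_end []
stop_collar [(array([298.8, 189.5]), 0.54), (array([353.3, 182.2]), 0.19)]
screw_head [(array([372. , 224.1]), 0.59), (array([293.1, 194.3]), 0.37)]
sleeve_face [(array([352.1, 182.9]), 0.74)]
slicer []
pusher [(array([374.2, 226.3]), 0.88)]
wrist [0.14425957 0.63627305 0.37312797] [ 0.26366819 -0.08980659 -0.96042379]
rod_end []
stop_collar []
screw_head []
sleeve_face []
slicer []
pusher []
```

View pics/a_side.png

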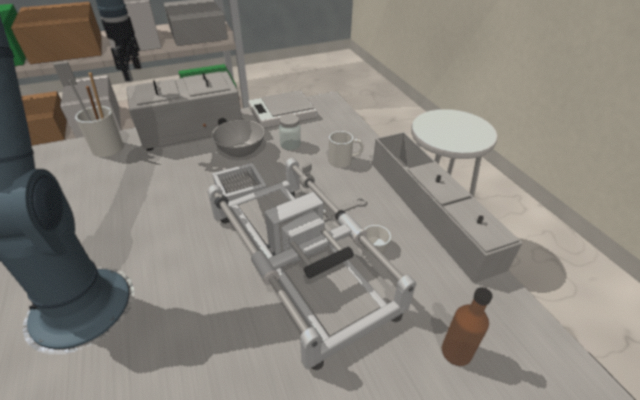

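View pics/a_top.png

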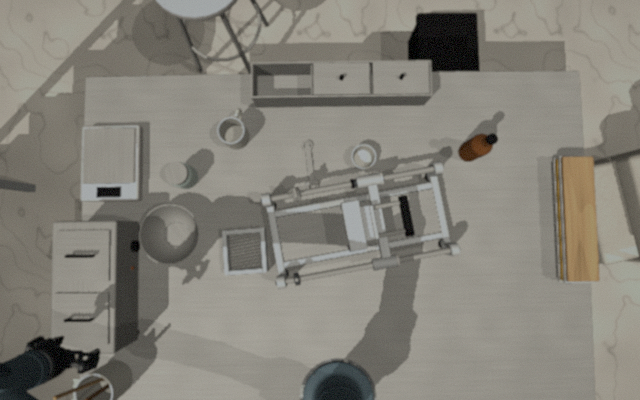

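View pics/a_wrist.png

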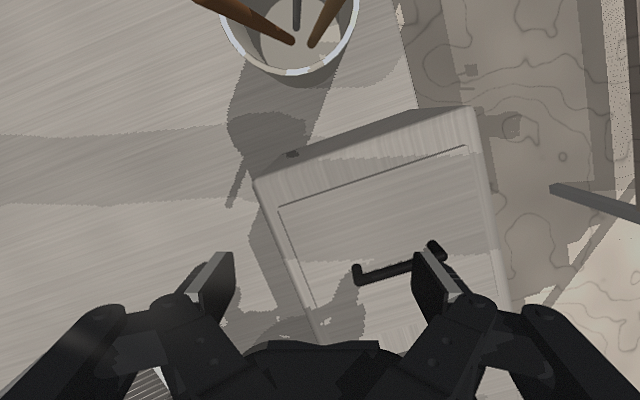

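The side view shows the slicer in the middle, with the far rod running from about (293,168) to (405,285). In the top view the far rod runs from about (268,200) to (437,169), with the collar near (299,189) and the pusher sleeve at (365,182). I'll triangulate coarsely, then go in with the wrist camera.

```bash
python3 - <<'E'
from h import *
S=camera_params("side");T=camera_params("top")
for n,a,b in [("rod_end",(294.2,169.2),(268,200)),("rod-",(405,285),(437,169)),("collar",(301.9,179.2),(298.8,189.5)),("screw",(306.1,171.4),(293.1,194.3)),("sleeve",(343.2,218.2),(352.1,182.9))]:
    x,e=tri([ray(S,a),ray(T,b)]);print(n,x.round(4),np.round(e,4), atz(S,a,.105).round(3),atz(T,b,.105).round(3))
ims=cv2.imread('pics/a_side.png');cv2.imwrite('pics/a_side_z.png',cv2.resize(ims[140:300,240:440],None,fx=4,fy=4,interpolation=2)[:600,:800])
imt=cv2.imread('pics/a_top.png');cv2.imwrite('pics/a_top_z.png',cv2.resize(imt[130:270,250:450],None,fx=4,fy=4,interpolation=2))
E
```

```text
rod_end [0.5632 0.1826 0.093 ] [0.0039 0.0039] [0.562 0.166 0.105] [0.559 0.182 0.105]
rod- [ 0.6385 -0.2775  0.1043] [0.0016 0.0016] [ 0.64  -0.278  0.105] [ 0.637 -0.277  0.105]
collar [0.5733 0.1016 0.1164] [0.012 0.012] [0.566 0.117 0.105] [0.586 0.099 0.105]
screw [0.5735 0.1118 0.1326] [0.0027 0.0027] [0.589 0.145 0.105] [0.573 0.114 0.105]
sleeve [ 0.6067 -0.0474  0.0945] [0.0039 0.0039] [ 0.606 -0.058  0.105] [ 0.602 -0.045  0.105]
```

View pics/a_side_z.png

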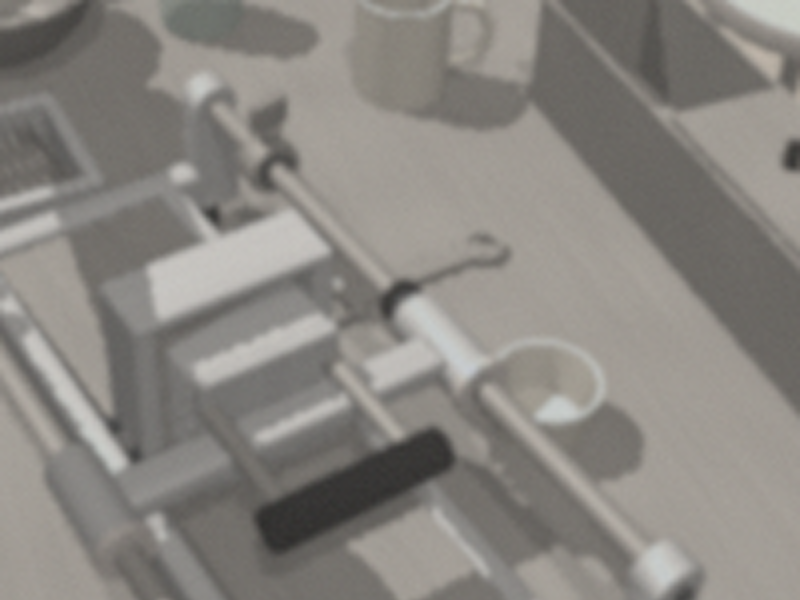

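View pics/a_top_z.png

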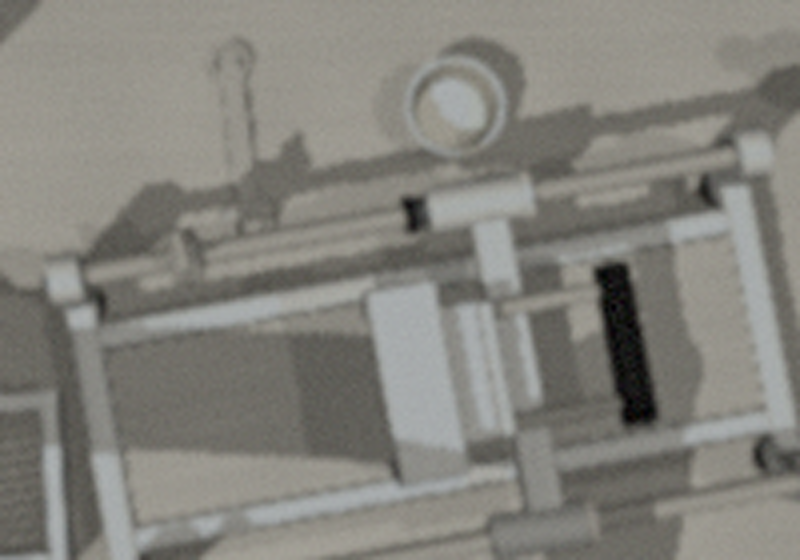

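```bash
cat >> h.py <<'E'
from scipy.spatial.transform import Rotation as Rn
def down(th):
    "tool z down, tool x at world angle th"
    x=np.array([np.cos(th),np.sin(th),0]);z=np.array([0,0,-1.]);return Rn.from_matrix(np.c_[x,np.cross(z,x),z]).as_quat()
SY=np.array([0.5632-0.6385,0.1826+0.2775,0]);SY/=np.linalg.norm(SY);SX=np.array([SY[1],-SY[0],0])
TH0=np.arctan2(-SX[1],-SX[0])
E
python3 - <<'E'
from h import *
move_ptp([0.573,0.10,0.31],down(TH0))
print(read_time_s(),read_qpos(),TH0)
def look(tag):
    P=camera_params("wrist");save("wrist",tag)
    import json;json.dump({k:np.array(v).tolist() for k,v in P.items()},open(tag+'.json','w'))
    for n in ["rod_end","stop_collar","screw_head","sleeve_face"]:
        r=tip_of("wrist",n); print(n,[(np.round(q["at"],1).tolist(),round(q["confidence"],2)) for q in r[:3]])
look("w1")
p=np.array([0.573,0.10,0.31])-0.08*SY
movel(p,speed=0.2)
look("w2"); print(read_time_s())
E
```

```text
3.3083 [-0.65782447  0.21737726  0.47896246  1.71676993 -0.10602248  1.23334278
  1.58213014] -2.979370728282454
rod_end [([388.9, 184.0], 0.89)]
stop_collar [([325.8, 185.7], 0.57)]
screw_head [([325.7, 191.0], 0.68), ([414.0, 292.1], 0.29)]
sleeve_face [([178.9, 186.7], 0.74)]
rod_end [([461.2, 183.3], 0.6), ([286.1, 87.6], 0.36)]
stop_collar [([398.0, 186.2], 0.78)]
screw_head [([408.2, 190.9], 0.66), ([513.8, 75.0], 0.43)]
sleeve_face [([253.2, 188.4], 0.59)]
4.3583
```

View pics/w1.png

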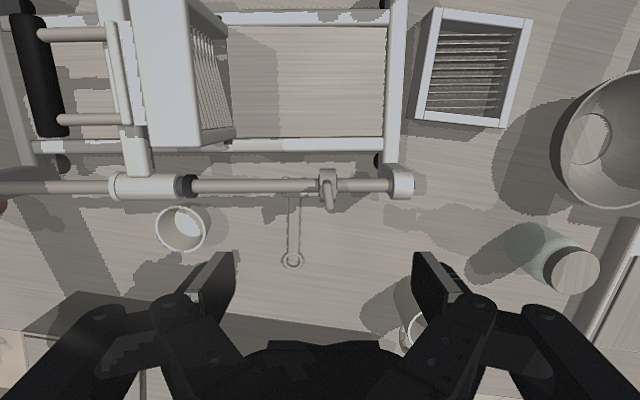

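View pics/w2.png

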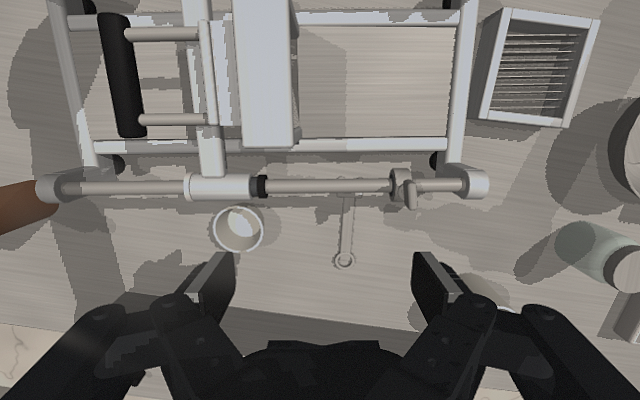

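```bash
python3 - <<'E'
import json
from h import *
A=json.load(open('w1.json'));B=json.load(open('w2.json'))
for n,a,b in [("rod_end",(388.9,184),(461.2,183.3)),("collar",(325.8,185.7),(398,186.2)),("screw",(325.7,191),(408.2,190.9)),("sleeve",(178.9,186.7),(253.2,188.4))]:
    x,e=tri([ray(A,a),ray(B,b)]);print(n,x.round(4),np.round(e,4),atz(A,a,.105).round(4),atz(B,b,.105).round(4))
for X in "AB":
  P=dict(A=A,B=B)[X];T=np.array(P["camera_from_world"]);print(-T[:3,:3].T@T[:3,3],T[2,:3],P["K"])
for t in("w1","w2"):
    im=cv2.imread(f'pics/{t}.png');c=325 if t=="w1" else 405
    cv2.imwrite(f'pics/{t}z.png',cv2.resize(im[140:240,c-65:c+65],None,fx=6,fy=6,interpolation=2))
E
```

```text
rod_end [0.5626 0.1737 0.107 ] [0.0002 0.0002] [0.5631 0.1743 0.105 ] [0.5627 0.1747 0.105 ]
collar [0.577  0.1048 0.1053] [0.0004 0.0004] [0.5767 0.1048 0.105 ] [0.5774 0.105  0.105 ]
screw [0.5724 0.1035 0.1476] [0.0001 0.0001] [0.5827 0.1057 0.105 ] [0.5809 0.1176 0.105 ]
sleeve [ 0.6023 -0.0535  0.1158] [0.0008 0.0008] [ 0.6048 -0.0584  0.105 ] [ 0.6061 -0.0556  0.105 ]
[0.5024423  0.08859727 0.43262052] [ 0.27472843  0.04704033 -0.9603705 ] [[299.10141305928767, 0.0, 322.8583981308385], [0.0, 299.10141305928767, 202.1435531662944], [0.0, 0.0, 1.0]]
[0.51551522 0.00851403 0.4327862 ] [ 0.2751135   0.04677619 -0.96027316] [[299.10141305928767, 0.0, 322.8583981308385], [0.0, 299.10141305928767, 202.1435531662944], [0.0, 0.0, 1.0]]
```

Both wrist views show the collar at (328,183) in w1 and (400,186) in w2. The upright spade sits just below it in the image at (328,190) and (409,192). The black buffer is at (187,186) and (261,186). Triangulated heights are 0.105 for the collar and 0.148 for the screw, as expected.

View pics/w1z.png

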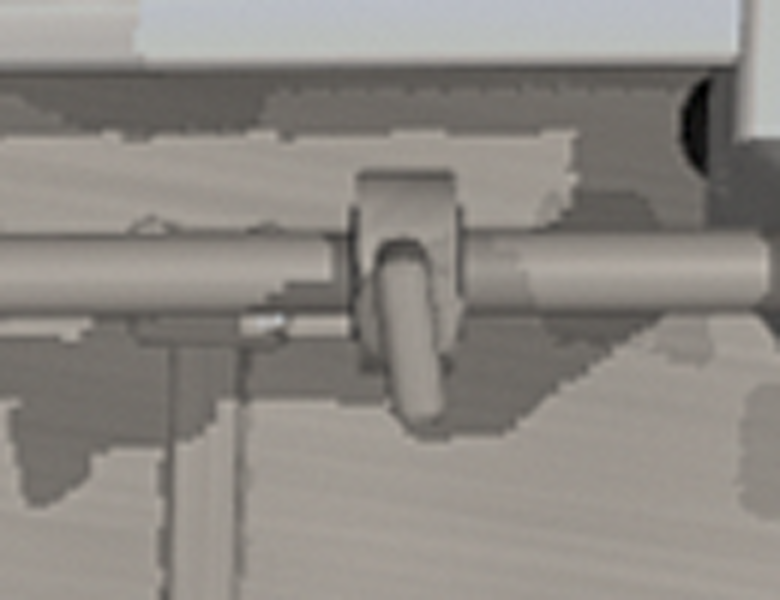

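View pics/w2z.png

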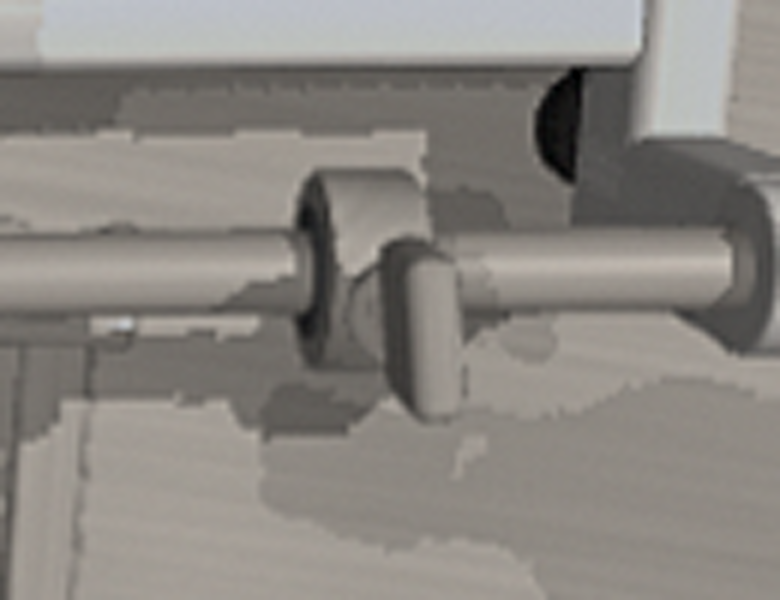

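```bash
python3 - <<'E'
import json
from h import *
A=json.load(open('w1.json'));B=json.load(open('w2.json'))
a=(327.2,183.7),(331.5,208.7); b=(412,184.2),(413.3,208)
for P,s in((A,a),(B,b)):
    p,q=[atz(P,u,.1575) for u in s]; d=q-p
    print(p.round(4),q.round(4),((p+q)/2).round(4),np.linalg.norm(d).round(4),"world ang",np.arctan2(d[1],d[0]),"rel slicer",np.arctan2(d@SY,d@SX))
    # compare with slicer-x parallel line prediction
for u,v in zip(a,b): print(tri([ray(A,u),ray(B,v)]))
# IK options
c=np.array([0.5735,0.1045,0.25])
for th in (0.25,0.25+np.pi,0.25-np.pi):
    for dth in(0,0.6,1.2): print(th,dth,inverse_kinematics(c,down(th+dth)))
# rod line: rod_end & -end
E
```

```text
[0.5626 0.1031 0.1575] [0.5863 0.1114 0.1575] [0.5745 0.1073 0.1575] 0.025 world ang 0.3350415449777395 rel slicer 0.17281961967040074
[0.5635 0.1022 0.1575] [0.5862 0.1091 0.1575] [0.5749 0.1056 0.1575] 0.0238 world ang 0.29723131692611987 rel slicer 0.13500939161878106
(array([0.56383975, 0.10340295, 0.15361763]), [np.float64(0.000336772599754067), np.float64(0.0003367725997539467)])
(array([0.58838778, 0.1119633 , 0.14985818]), [np.float64(0.00020986430553121866), np.float64(0.000209864305531333)])
0.25 0 [-1.01082653  0.36438473  0.93550872  1.79724824 -0.32089198  1.14191163
 -1.29150366]
0.25 0.6 [-0.93233259  0.3318182   0.82697074  1.79447411 -0.26800014  1.13205645
 -0.73803052]
0.25 1.2 [-0.85863328  0.30963599  0.73023889  1.7916703  -0.22710044  1.12612205
 -0.17425035]
3.391592653589793 0 [-0.64078844  0.27169498  0.46011024  1.78242686 -0.13290894  1.11804643
  1.68383596]
3.391592653589793 0.6 [-0.57809494  0.26582049  0.38491198  1.77954908 -0.10995375  1.11725148
  2.26366448]
3.391592653589793 1.2 [-0.51472622  0.26155269  0.30958111  1.77656301 -0.08776674  1.11691029
  2.8443136 ]
-2.891592653589793 0 [-0.64078844  0.27169498  0.46011024  1.78242686 -0.13290894  1.11804643
  1.68383596]
-2.891592653589793 0.6 [-0.57809494  0.26582049  0.38491198  1.77954908 -0.10995375  1.11725148
  2.26366448]
-2.891592653589793 1.2 [-0.51472622  0.26155269  0.30958111  1.77656301 -0.08776674  1.11691029
  2.8443136 ]
```

```bash
python3 - <<'E'
from h import *
TH=0.30
c=np.array([0.5737,0.1050,0])
move_gripper(0.05,30)
move_ptp(c+[0,0,0.24],down(TH))
print(read_time_s(),read_qpos().round(3),read_finger_gap())
P=camera_params("wrist");save("wrist","w3")
import json;json.dump({k:np.array(v).tolist() for k,v in P.items()},open('w3.json','w'))
r=tip_of("wrist","screw_head");print(r)
pause(0.2);print("F",read_ft_force(),read_ft_torque())
E
```

```text
7.3083 [-1.003  0.376  0.928  1.806 -0.332  1.124 -1.234] 0.050050946364886106
[{'at': [320.3, 207.7], 'confidence': 0.91}]
F [ 1.34066191 -0.23493255  0.24045981] [-0.01681114 -0.00013602  0.02158826]
```

View pics/w3.png

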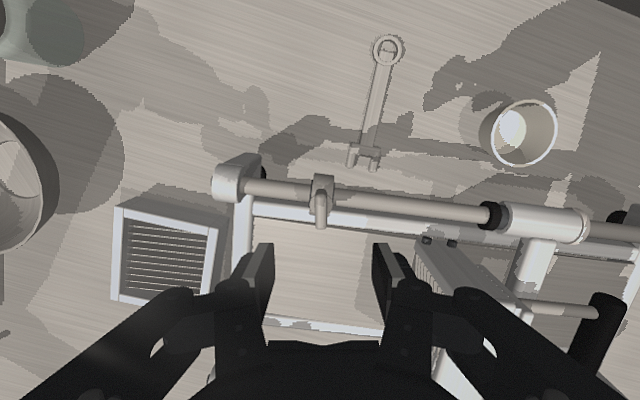

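```bash
python3 - <<'E'
import json
from h import *
A,B,C=[json.load(open(f'w{i}.json')) for i in(1,2,3)]
print(tri([ray(A,(325.7,191)),ray(B,(408.2,190.9)),ray(C,(320.3,207.7))]), atz(C,(320.3,207.7),.147))
im=cv2.imread('pics/w3.png');cv2.imwrite('pics/w3z.png',cv2.resize(im[160:240,270:370],None,fx=7,fy=7,interpolation=2))
print(proj(C,[0.5737,0.1050,.1575]))
E
```

```text
(array([0.57407459, 0.10529291, 0.1400612 ]), [np.float64(0.0014559043177160707), np.float64(0.000672681020082582), np.float64(0.0008504061236001035)]) [0.5763128  0.10670523 0.147     ]
[321.36007347 215.94527933]
```

View pics/w3z.png

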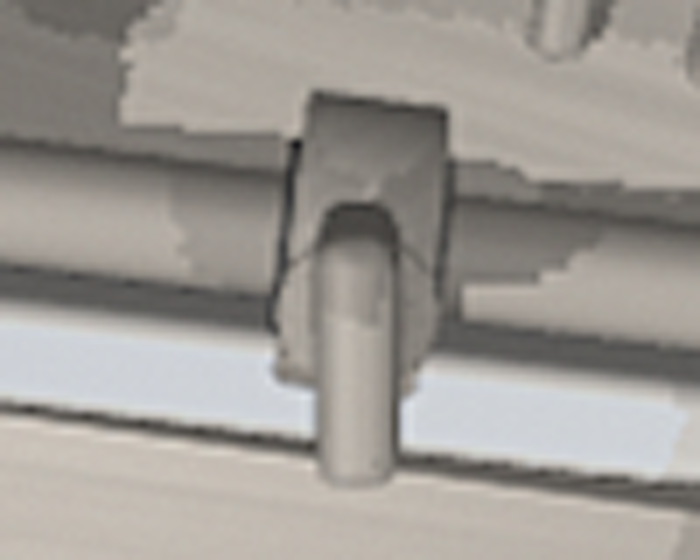

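```bash
python3 - <<'E'
import json
from h import *
C=json.load(open('w3.json'))
p,q=[atz(C,u,.1575) for u in((321.1,194.5),(320.7,228.3))];d=q-p
print(p,q,(p+q)/2,np.linalg.norm(d),np.arctan2(-d[1],-d[0]))
c=np.array([0.5740,0.1053,0.150])
movel(c,down(0.30),speed=0.1)
print(read_eef_pos(),read_ft_force())
move_gripper(0.0,25)
for _ in range(3): pause(0.1);print(read_finger_gap(),read_eef_pos().round(4),"Fsx,sy",(read_ft_force()@SX).round(2),(read_ft_force()@SY).round(2),read_ft_force()[2].round(2),"T",read_ft_torque().round(3))
print(read_time_s()); save("wrist","w4")
E
```

```text
[0.58899566 0.10990143 0.1575    ] [0.56441443 0.1026485  0.1575    ] [0.57670504 0.10627496 0.1575    ] 0.02562893134107324 0.28691790102129167
[0.57471772 0.10527025 0.15072966] [ 0.22377153 -0.43501518 -0.35664785]
0.016453929643000603 [0.5744 0.1059 0.1508] Fsx,sy -0.86 1.01 5.6 T [ 0.308  0.363 -0.018]
0.01650767696714708 [0.5744 0.1059 0.1508] Fsx,sy -1.74 1.08 6.24 T [ 0.3    0.415 -0.016]
0.016186575361254122 [0.5744 0.1059 0.1508] Fsx,sy -1.76 1.06 5.07 T [0.332 0.457 0.036]
9.3667
```

View pics/w4.png

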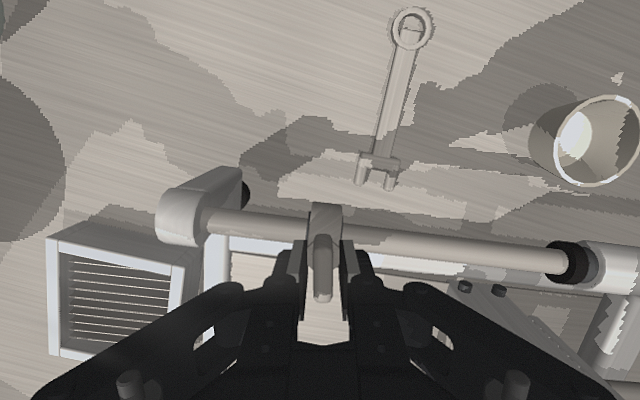

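The fingers stopped at a 16.5 mm gap with a 5 N upward force, so the tips are on the washer and the grip is too low. I'll open a little, raise and close again.

```bash
python3 - <<'E'
from h import *
move_gripper(0.035,25)
c=np.array([0.5755,0.1057,0.1585])
movel(c,down(0.29),speed=0.1)
pause(0.1);f0=read_ft_force();t0=read_ft_torque()
print(read_eef_pos(),f0.round(2),t0.round(3))
move_gripper(0.0,30)
for _ in range(3):
    pause(0.1);f=read_ft_force()-f0
    print(read_finger_gap(),read_eef_pos().round(4),"Fsx,sy,z",(f@SX).round(2),(f@SY).round(2),f[2].round(2),"T",(read_ft_torque()-t0).round(3))
print(read_time_s()); save("wrist","w5")
E
```

```text
[0.57568399 0.10575237 0.15873791] [-0.47  0.47  0.88] [-0.006  0.029  0.011]
0.008038155714571152 [0.5753 0.106  0.1585] Fsx,sy,z -0.2 0.36 0.0 T [0.158 0.198 0.051]
0.008157489790053481 [0.5752 0.106  0.1585] Fsx,sy,z -0.79 0.51 0.96 T [0.185 0.221 0.095]
0.008220318555547714 [0.5753 0.106  0.1584] Fsx,sy,z -0.86 0.87 0.28 T [0.198 0.228 0.038]
10.7333
```

View pics/w5.png

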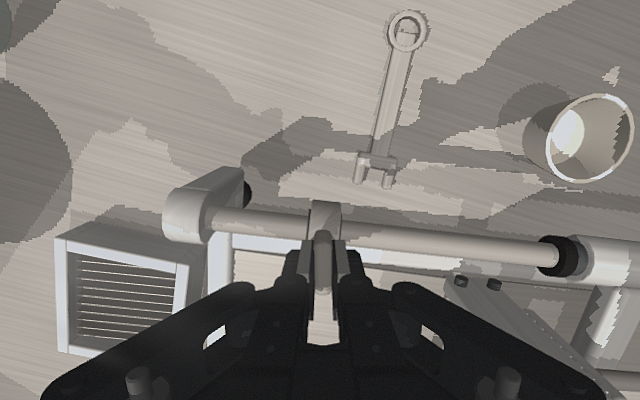

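```bash
python3 - <<'E'
from h import *
move_gripper(0.0,50)
c=np.array([0.5755,0.1057,0.1585]);f0=np.array([-0.47,.47,.88])
for d in (0.15,0.3,0.5,0.7,0.9,1.1,1.25):
    move_ptp(c,down(0.29+d))
    f=read_ft_force()-f0
    print(d,read_time_s(),round(read_finger_gap(),4),read_eef_pos().round(4),"Fsx,sy,z",(f@SX).round(2),(f@SY).round(2),f[2].round(2),"Tz",read_ft_torque().round(3))
save("wrist","w6")
E
```

```text
0.15 11.25 0.0074 [0.5754 0.1057 0.1585] Fsx,sy,z -1.66 1.24 0.53 Tz [0.201 0.439 0.079]
0.3 11.5083 0.0077 [0.5755 0.1056 0.1585] Fsx,sy,z -1.12 0.17 1.86 Tz [0.222 0.432 0.06 ]
0.5 11.8 0.0077 [0.5756 0.1055 0.1585] Fsx,sy,z -0.2 -0.08 0.08 Tz [0.166 0.309 0.075]
0.7 12.0917 0.0076 [0.5758 0.1053 0.1585] Fsx,sy,z 0.09 -0.31 1.5 Tz [0.053 0.11  0.073]
0.9 12.3833 0.0077 [0.576  0.1053 0.1585] Fsx,sy,z 0.65 -1.02 -1.09 Tz [-0.045 -0.022  0.077]
1.1 12.675 0.0076 [0.5761 0.1052 0.1585] Fsx,sy,z 1.94 -1.6 -1.57 Tz [-0.207 -0.426  0.103]
1.25 12.9333 0.0074 [0.5763 0.1052 0.1585] Fsx,sy,z 2.83 -1.87 -2.43 Tz [-0.253 -0.647  0.099]
```

View pics/w6.png

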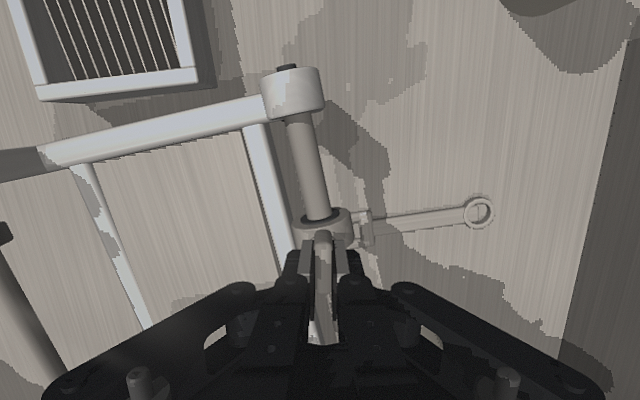

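```bash
python3 - <<'E'
import json
from h import *
A,B,C=[json.load(open(f'w{i}.json')) for i in(1,2,3)]
for t,(x0,y0) in dict(w1=(160,150),w2=(230,150),w3=(460,180)).items():
    im=cv2.imread(f'pics/{t}.png');z=cv2.resize(im[y0:y0+70,x0:x0+60],None,fx=6,fy=6,interpolation=2)
    out=z if t=='w1' else np.hstack([out,z])
cv2.imwrite('pics/buf.png',out[:, :])
for a,b in [((80,189),(440,185))]:
    p,q=atz(B,a,.105),atz(B,b,.105);d=q-p;print(p,q,np.degrees(np.arctan2(-d[0],d[1])))
print(out.shape)
E
```

```text
[ 0.63828023 -0.25070248  0.105     ] [0.56845499 0.1514917  0.105     ] 9.84899471061305
(420, 1080, 3)
```

View pics/buf.png

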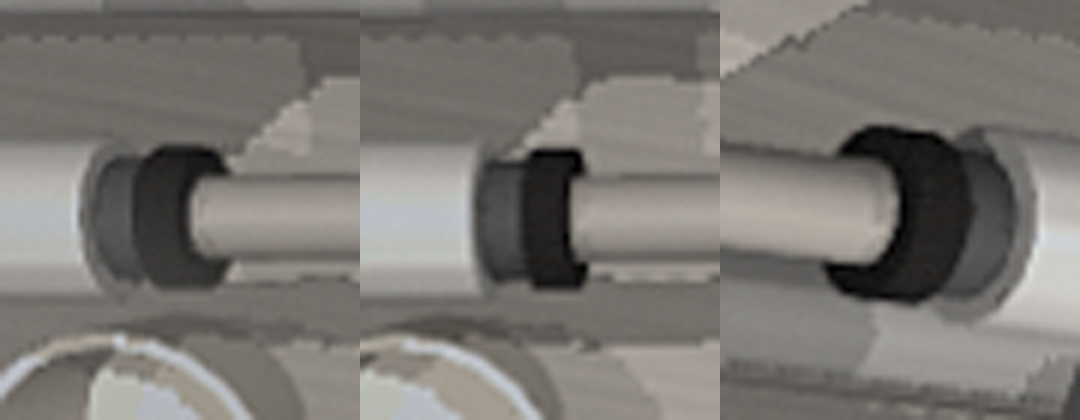

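```bash
python3 - <<'E'
import json
from h import *
A,B,C=[json.load(open(f'w{i}.json')) for i in(1,2,3)]
a=np.radians(9.85);sy=np.array([-np.sin(a),np.cos(a),0])
col=np.array([0.5763,0.1052,0])
for P,u,z in [(A,(160+190/6,150+215/6),.113),(B,(230+(570-360)/6,150+215/6),.113),(A,(160+230/6,150+165/6),.105),(A,(160+230/6,150+270/6),.105),(B,(230+(586-360)/6,150+160/6),.105),(B,(230+(586-360)/6,150+278/6),.105),(C,(460+(893-720)/6,180+205/6),.113)]:
    p=atz(P,u,z);print(p.round(4),"along from screw",((p-col)@sy).round(4))
for P,u in((A,(328,183)),(B,(400,186))):
    p=atz(P,u,.124);print('collar',p.round(4),((p-col)@sy).round(4))
E
```

```text
[ 0.599  -0.0409  0.113 ] along from screw -0.1479
[ 0.5989 -0.0415  0.113 ] along from screw -0.1484
[ 0.5906 -0.0372  0.105 ] along from screw -0.1428
[ 0.6109 -0.0362  0.105 ] along from screw -0.1452
[ 0.5901 -0.041   0.105 ] along from screw -0.1464
[ 0.6127 -0.0385  0.105 ] along from screw -0.1478
[ 0.6045 -0.0402  0.113 ] along from screw -0.1481
collar [0.5691 0.1056 0.124 ] 0.0016
collar [0.5733 0.1014 0.124 ] -0.0032
```

```bash
cat >> h.py <<'E'
a=np.radians(9.85);SY=np.array([-np.sin(a),np.cos(a),0]);SX=np.array([np.cos(a),np.sin(a),0])
C0=np.array([0.5762,0.1053,0.1585]);F0=np.array([-0.47,.47,.88])
def st(tag=""):
    f=np.mean([read_ft_force() for _ in range(3)],0)-F0;p=read_eef_pos()
    print(tag,round(read_time_s(),2),round(read_finger_gap(),4),"s",((p-C0)@SY*1e3).round(2),"x",((p-C0)@SX*1e3).round(2),"z",(p[2]*1e3).round(1),"F sx sy z",(f@SX).round(2),(f@SY).round(2),f[2].round(2),"Tz",read_ft_torque()[2].round(3))
    return f
E
python3 - <<'E'
from h import *
q=down(1.54)
movel(C0,q,speed=0.05);st(0)
for s in(10,40,80,110,122):
    movel(C0-s*1e-3*SY,q,speed=0.08);st(s)
save("wrist","w7")
E
```

```text
0 13.23 0.0077 s -0.1 x 0.15 z 158.5 F sx sy z 2.41 -2.22 -3.09 Tz -0.045
10 13.51 0.0078 s -10.18 x 0.09 z 158.5 F sx sy z 2.93 -0.43 -2.39 Tz 0.02
40 14.03 0.0078 s -43.04 x 0.02 z 158.5 F sx sy z 2.23 -4.23 -2.11 Tz 0.061
80 14.68 0.0073 s -82.77 x -0.05 z 158.5 F sx sy z 3.5 -2.84 -3.33 Tz 0.051
110 15.21 0.0077 s -112.51 x -0.07 z 158.5 F sx sy z 4.04 -3.31 -3.01 Tz 0.035
122 15.51 0.0081 s -123.11 x -0.06 z 158.5 F sx sy z 2.66 -1.24 -1.41 Tz -0.004
```

View pics/w7.png

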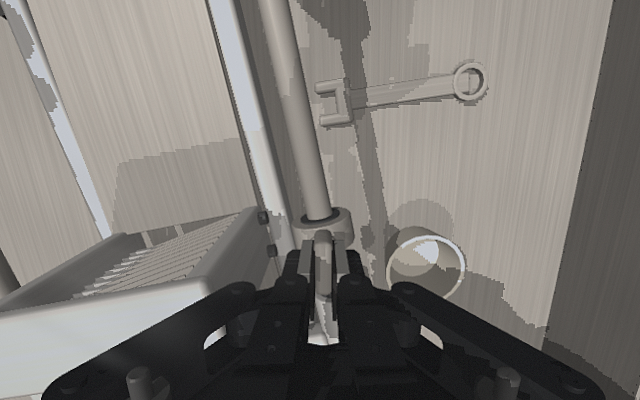

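```bash
python3 - <<'E'
from h import *
q=down(1.54)
pause(0.2);st("rest")
hist=[]
for s in list(range(125,136,2))+list(np.arange(136,146,0.7)):
    movel(C0-s*1e-3*SY,q,speed=0.012);pause(0.12);f=st(round(s,1))
    if f@SY>6.0: print("stop");break
E
```

```text
rest 15.76 0.008 s -123.05 x -0.05 z 158.5 F sx sy z 4.02 -3.14 -2.23 Tz 0.029
125 16.27 0.0076 s -123.77 x -0.01 z 158.5 F sx sy z 1.62 2.09 -0.57 Tz -0.029
127 16.71 0.0077 s -127.11 x -0.01 z 158.5 F sx sy z 1.9 1.8 -0.44 Tz 0.028
129 17.14 0.0075 s -129.37 x -0.03 z 158.5 F sx sy z 2.31 2.44 -0.2 Tz 0.044
131 17.57 0.0072 s -131.19 x -0.03 z 158.5 F sx sy z 2.41 1.83 0.57 Tz 0.049
133 18.01 0.0078 s -133.15 x -0.02 z 158.5 F sx sy z 2.35 1.48 -0.26 Tz 0.022
135 18.44 0.0076 s -135.21 x -0.02 z 158.5 F sx sy z 1.64 1.95 -0.53 Tz -0.005
136.0 18.81 0.0075 s -136.07 x -0.01 z 158.5 F sx sy z 2.02 1.16 0.66 Tz 0.021
136.7 19.18 0.0074 s -136.7 x -0.0 z 158.5 F sx sy z 1.85 1.63 1.05 Tz 0.022
137.4 19.54 0.0075 s -137.46 x -0.03 z 158.5 F sx sy z 1.65 1.6 0.13 Tz 0.043
138.1 19.91 0.0074 s -138.21 x -0.0 z 158.5 F sx sy z 1.27 2.13 0.33 Tz -0.032
138.8 20.27 0.0077 s -138.88 x -0.02 z 158.5 F sx sy z 1.73 1.22 0.18 Tz 0.023
139.5 20.64 0.0079 s -139.54 x -0.01 z 158.5 F sx sy z 2.61 2.18 0.43 Tz -0.001
140.2 21.01 0.0077 s -140.3 x 0.01 z 158.5 F sx sy z 2.42 2.25 -0.02 Tz 0.056
140.9 21.38 0.0077 s -140.82 x -0.02 z 158.5 F sx sy z 1.28 3.48 0.09 Tz 0.003
141.6 21.74 0.0077 s -141.11 x 0.01 z 158.5 F sx sy z 1.21 3.43 0.88 Tz 0.003
142.3 22.11 0.0074 s -141.52 x 0.01 z 158.5 F sx sy z 0.98 3.91 0.81 Tz -0.024
143.0 22.48 0.0076 s -141.79 x 0.03 z 158.5 F sx sy z 0.78 4.82 1.47 Tz 0.001
143.7 22.84 0.0075 s -142.0 x 0.03 z 158.5 F sx sy z 0.9 5.88 1.72 Tz 0.019
144.4 23.21 0.0076 s -142.2 x 0.05 z 158.5 F sx sy z 0.04 5.99 2.43 Tz 0.024
145.1 23.57 0.008 s -142.4 x 0.08 z 158.5 F sx sy z 0.41 6.45 3.04 Tz -0.056
stop
```

Contact shows at a slide of about 140.5 mm. The force along the rod is now about 6.4 N, of which roughly 2 N is drag, so about 4.5 N is on the rubber and the squash is roughly 1 to 1.8 mm. Next I tighten in steps, correcting for the roughly 1 mm eccentricity of the grip.

```bash
python3 - <<'E'
from h import *
Cn=C0-0.1451*SY;e=0.00108
for d in(1.05,0.85,0.65,0.5,0.35,0.2,0.1,0.0):
    th=0.29+d
    c=Cn+e*np.array([np.cos(1.54)-np.cos(th),np.sin(1.54)-np.sin(th),0])
    move_ptp(c,down(th));pause(0.08);st(d)
x=Rn.from_quat(read_tcp_rot()).as_matrix()[:,0];print("yaw",np.arctan2(x[1],x[0]))
save("wrist","w8")
E
```

```text
1.05 23.95 0.008 s -142.31 x -0.22 z 158.4 F sx sy z 1.18 6.92 2.69 Tz -0.07
0.85 24.32 0.0076 s -142.23 x -0.39 z 158.5 F sx sy z 0.53 7.5 3.31 Tz -0.085
0.65 24.7 0.0078 s -142.09 x -0.59 z 158.5 F sx sy z 0.1 6.91 3.65 Tz -0.037
0.5 25.04 0.0076 s -141.95 x -0.7 z 158.5 F sx sy z 0.1 6.67 3.39 Tz -0.033
0.35 25.38 0.0075 s -141.78 x -0.79 z 158.5 F sx sy z -0.41 7.79 3.76 Tz -0.01
0.2 25.73 0.0076 s -141.66 x -0.89 z 158.5 F sx sy z 0.99 6.95 3.57 Tz -0.082
0.1 26.06 0.0076 s -141.56 x -0.92 z 158.5 F sx sy z -0.35 6.57 3.16 Tz -0.15
0.0 26.39 0.0079 s -141.42 x -0.96 z 158.5 F sx sy z -0.3 8.54 2.91 Tz -0.04
yaw 0.2913719701498657
```

View pics/w8.png

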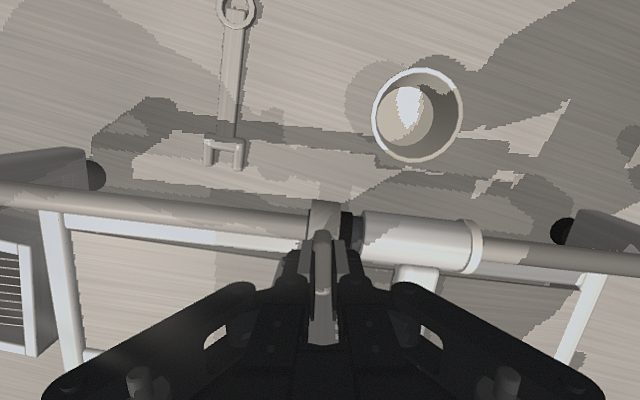

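The picture shows the collar at (330,222) against the black buffer at (347,226), with the sleeve at (415,240). I'll relax the arm to zero force, which also tests that the collar holds, and then release.

```bash
python3 - <<'E'
from h import *
th=0.29
c=C0-0.1451*SY+0.00108*np.array([np.cos(1.54)-np.cos(th),np.sin(1.54)-np.sin(th),0])
for k in(1.5,3,4,5):
    movel(c+k*1e-3*SY,down(th),speed=0.012);pause(0.1);f=st(k)
    if f@SY<0.3:break
E
```

```text
1.5 26.82 0.0078 s -141.3 x -1.0 z 158.5 F sx sy z 1.07 5.09 2.19 Tz 0.012
3 27.19 0.0074 s -141.15 x -1.0 z 158.5 F sx sy z 0.34 3.17 1.74 Tz -0.036
4 27.54 0.0076 s -140.98 x -1.01 z 158.5 F sx sy z 1.29 2.04 0.53 Tz -0.013
5 27.89 0.0076 s -140.69 x -1.03 z 158.6 F sx sy z 1.32 -1.27 -1.02 Tz -0.014
```

```bash
python3 - <<'E'
from h import *
import json
move_gripper(0.035);st("open")
p=read_eef_pos();movel(p+[0,0,0.09],down(0.29),speed=0.12)
st("up")
P=camera_params("wrist");save("wrist","w9");json.dump({k:np.array(v).tolist() for k,v in P.items()},open('w9.json','w'))
im=cv2.imread('pics/w9.png')
for n in["stop_collar","screw_head","sleeve_face"]:
    r=tip_of("wrist",n);print(n,[(np.round(q["at"],1).tolist(),round(q["confidence"],2)) for q in r[:2]])
cv2.imwrite('pics/w9z.png',cv2.resize(im[150:250,270:400],None,fx=6,fy=6,interpolation=2))
E
```

```text
open 28.27 0.0349 s -138.97 x -1.1 z 158.3 F sx sy z 0.19 -0.48 -0.9 Tz 0.042
up 29.17 0.0348 s -138.55 x -1.66 z 247.5 F sx sy z 0.15 -0.85 -1.27 Tz 0.014
stop_collar [([326.7, 194.7], 0.88), ([309.8, 252.3], 0.22)]
screw_head [([325.2, 207.8], 0.74)]
sleeve_face [([350.6, 196.8], 0.91)]
```

View pics/w9.png

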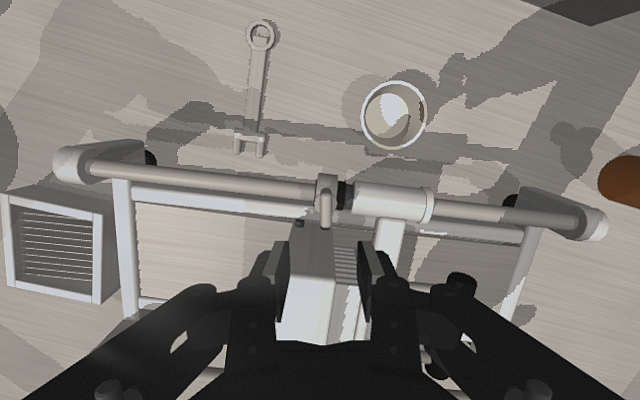

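View pics/w9z.png

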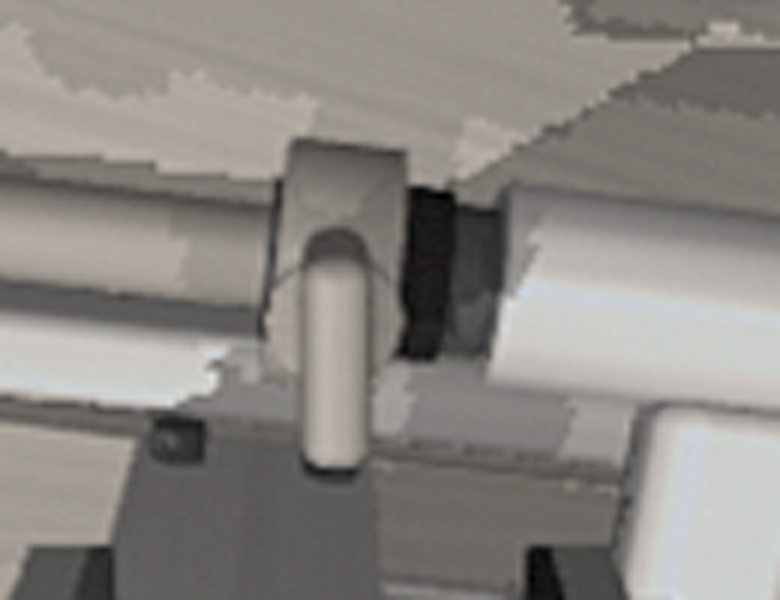

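The collar bears on the rubber with no gap. The spade is back at its original angle, and the sleeve and bystanders are unmoved. Handing in.

```bash
python3 - <<'E'
from h import *
import json
A=json.load(open('w9.json'));B=json.load(open('w2.json'))
print("sleeve now/before",atz(A,(350.6,196.8),.105).round(4),atz(B,(253.2,188.4),.105).round(4))
sign_off();print(read_time_s())
E
```

```text
sleeve now/before [ 0.6038 -0.0573  0.105 ] [ 0.6061 -0.0556  0.105 ]
the job is handed in; nothing more can be done
the job is handed in; nothing more can be done
```

The stop is reset against the pusher's buffer and the job is handed in, at about 29 s on the robot's clock.

**What I did:** I gripped the spade and unscrewed it 1.25 rad. I slid the collar about 141 mm to the buffer, then pressed on until the force along the rod read about 6.5 N. About 2 N of that was drag, so roughly 4.5 N was on the rubber. I then turned the screw back the same 1.25 rad, relaxed the arm to zero force, let go and lifted clear.

**Last checks:**
- **Squash:** about 1.1 mm from the force and about 1.2 mm (±0.5) from the tool's travel past first contact, both within the 0.5 to 2 mm wanted.
- **Picture after release:** the collar bears on the rubber with no gap, the spade is back at its starting angle, and the ramekin, wrench and spare cassette look untouched.
- **Pusher:** the sleeve face measured within about 3 mm of its earlier place, which is no finer than the measurement itself. The pushing force along the rod stayed below 9 N, against the 22 N that holds the pusher.

**What did not go cleanly:**
- My first grip was too low and closed on the washer (16.5 mm gap), so I re-gripped higher.
- The tool crept back 0.7 mm as I relaxed the arm. I put this down to give in the grip.
- I did no separate pull test of the tightened screw.

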